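Change the stall's gas from the ring burner to the slim burner

TASK

The wire worker is changing over from the wide ring burner to the slim upright burner, and only one may have gas at a time. First shut the ring burner's gas cock fully (lever square across its pipe, against the stop), then open the slim burner's cock fully (lever in line with its pipe, against the stop). Leave the third cock, on the short capped pipe, shut as it is.

Things in the scene. Friction and masses are not known exactly. Their poses are not given: they have to be found in the camera images.
- ring_unit: gas outlet fixed to the table: 130 x 50 mm foot plate, riser, brass cock with lever on top, 16 mm copper pipe (axis 36 mm up) to a wide ring burner: dark, flat, round, 96 mm across, 52 mm high, three wire pan supports 64 mm high, centred 190 mm from the cock. Origin: on the table below the lever's vertical turning axis; x runs along the pipe to the burner, z up. But for the cock (within 20 mm of the axis) nothing below the lever is over 44 mm high.
- slim_unit: gas outlet fixed to the table: 130 x 50 mm foot plate, riser, brass cock with lever on top, 16 mm copper pipe (axis 36 mm up) to a slim burner: upright steel tube 20 mm thick, 106 mm high, 26 mm head, brass collar, 190 mm from the cock. Origin: on the table below the lever's vertical turning axis; x runs along the pipe to the burner, z up. But for the cock (within 20 mm of the axis) nothing below the lever is over 44 mm high.
- ring_cock (a joint): lever, rad: 0 = shut at its stop, square across the pipe, pointing to -y of ring_unit; 1.571 = open at its stop, pointing to its +x, along the pipe; grows counter-clockwise from above. Flat bar with a black grip 14 mm wide, 14 mm high, 35 to 95 mm from the axis, centre 85 mm above the table. Starts open or partly open. Needs about 0.2 N m, stays where left.
- slim_cock (a joint): lever, rad: 0 = shut at its stop, square across the pipe, pointing to -y of slim_unit; 1.571 = open at its stop, pointing to its +x, along the pipe; grows counter-clockwise from above. Flat bar with a black grip 14 mm wide, 14 mm high, 35 to 95 mm from the axis, centre 85 mm above the table. Starts shut or nearly. Needs about 0.2 N m, stays where left.
- spare_cock (a joint): lever of the third, spare cock, of the same make, whose pipe ends after 86 mm in a brass cap with no burner; rad, read in the same way. Starts shut or nearly so and is to be left alone.

How it is judged:
By the outcome, as a careful person would: the job done as asked, in the order asked, and still so for the second after the job is handed in, with the robot touching nothing.
It also fails if it takes over 54 s, if anything falls off the work surface, if the arm or the gripper's body presses on something with over 40 N, if the wrist force passes 120 N, or if a joint passes its speed limit or range.

ROBOT

A 6-joint arm with a two-finger parallel gripper is mounted at the origin on the work surface. World frame = base frame: x ahead of the robot, y to its left, z up, the work surface at z = 0. Lengths are in m, angles in degrees, forces in N, time in s.
With the tool pointing down it reaches from about 0.4 to 0.825 m from the base axis. Payload 7 kg.
Tool frame: the origin (TCP) lies at the very end of the fingers, on their centre line; the grasp point (between the pads) lies 19 mm behind it; x points along the fingers, z is the direction in which the jaws open and shut, and the axes are right-handed (so a half turn about x gives the same grasp; the last joint's range is limited). The gripper opens to 88 mm and grips with 3 to 60 N. Pads are 19 mm wide; open, the fingers measure 130 mm over their backs; the gripper's body (78 mm by 193 mm) begins 47 mm behind the grasp point.
Start: joints at [88.7, 20.546, 0.682, 0, -70.136, -16.507], TCP at [0.206, 0.643, 0.227] pointing down, gripper open.
Joint ranges: [-176.03, 176.03], [-82.01, 121.73], [-58.28, 71.71], [-173.87, 95.51], [-174.79, -0.11], [-173.66, 173.66]. Speed limits (degrees/s): [136.94, 136.94, 172.46, 180, 180, 180].

INTERFACE

Orientations are given as [roll, pitch, yaw] about the fixed x, y, z axes, in that order (R = Rz(yaw) Ry(pitch) Rx(roll)).
In Python, from plant import * gives the robot as it stands.
- The arm moves only by the tool arm_command, never from a script. Its argument "commands" is one flat list of numbers, 5 for each row, row after row: the shift along the tool's x, y, z in mm, then the turn about the tool's x in degrees, then the opening in per cent of the stroke, from 0 (shut) to 100 (fully open). A call has 1 to 5 rows; each row shifts and turns the pose as measured when the row begins, along the tool's axes as they then stand; what a row does not reach is not made up. A row lasts 1/8 s, in which the tool goes at most 62.5 mm and 10.7 degrees, less where a joint would pass 70% of its speed; a pose out of reach is approached as far as the arm can. A call is refused whole if a number of a shift passes 62.5 or a number of a turn 10.7, either way. A call with a gripper value outside its range is refused whole. The fingers move at their own pace and stop on an object; the grip force is fixed at half the most. Time passes only in rows, so rows that do not move let the fingers close. It gives the time, the measured TCP pose, the force and the opening at its end, in the units of the state.
- get_obs(): the state, without advancing time (a new reading comes with each control period).
- snapshot(name): name is "side" or "top"; returns a dict with "frame" (400x640x3 uint8, blue, green, red), "fov_y" (degrees; the focal length in pixels is half the picture's height over the tangent of half this angle, whatever the lens; pixels are square), "cx", "cy" (the principal point, pixels), "world_to_cam" (4x4, takes a point from world to camera coordinates). Camera axes: x right, y up, looking along -z (the intrinsics and any distortion apply to the point x, -y, -z); pixel columns grow to the right and rows downward; lengths in m; the calibration is good to about 2 mm. A picture is of the moment at which its call begins. There is no depth.
- close_job(): hands the job in, once; it reports no verdict.
The state is a dict: "clock": time; "joint_pos": joint angles; "qvel": joint speeds; "tau": joint torques, N m; "tool_pos": TCP position; "orientation": TCP orientation; "force": force on the tool from outside, world axes, zero at the start; "moment": the same for the moment, N m; "opening": finger opening in m.
Only numpy, scipy, OpenCV 4.12 (cv2) and the standard library are available. Lean on these libraries where they do the work, as an engineer would, in place of code of your own. Each camera call takes 0.05 s, during which the arm holds its last target. There are 200 camera calls.

## Working session

There is one attempt and no reset: what is moved stays moved. The work goes in short steps, Python scripts to look and compute and a tool call to move; the robot and the scene stay as the last step left them, time stands still between calls to the robot, and variables do not carry over. Pictures are saved under pics/ and viewed, about 8 in all and at most 12, crops included, and the job is handed in when it is done.

Besides the shell and the picture viewer there is one more tool, called after "Request:" as name(argument=value, ...) on one line, values as JSON. arm_command: Moves the arm, as the interface text tells. Its arguments: {"type":"object","properties":{"commands":{"type":"array"}},"required":["commands"]}

```bash
mkdir -p pics; ls; python3 - <<'E'
from plant import *
import cv2,numpy as np
for n in ("top","side"):
    s=snapshot(n); cv2.imwrite(f"pics/{n}0.png",s["frame"]); print(n,{k:(np.round(v,4).tolist() if k=="world_to_cam" else v) for k,v in s.items() if k!="frame"})
print(get_obs())
E
```

```text
pics
top {'fov_y': 52.314222796568465, 'cx': 311.59887708104077, 'cy': 199.1239785702418, 'world_to_cam': [[0.0283, -0.9994, -0.0203, -0.0078], [0.9807, 0.0239, 0.1938, -0.527], [-0.1932, -0.0254, 0.9808, -0.6978], [0.0, 0.0, 0.0, 1.0]]}
side {'fov_y': 51.80651162855266, 'cx': 327.0856391045899, 'cy': 194.31699791370824, 'world_to_cam': [[0.8797, -0.4755, 0.0072, -0.4549], [0.344, 0.6467, 0.6807, -0.2494], [-0.3283, -0.5964, 0.7325, -0.7642], [0.0, 0.0, 0.0, 1.0]]}
{'clock': 0.1, 'joint_pos': array([ 8.86983612e+01,  2.05858955e+01,  6.39095722e-01, -1.84197550e-02,
       -7.01364911e+01, -1.65068653e+01]), 'qvel': array([ 0.03625295, -0.03254365,  0.16349423,  0.11618207, -0.08329312,
       -0.06854378]), 'tau': array([-1.75677334e-03, -5.84162879e+01,  2.93753546e+01,  7.01557383e+00,
        1.02070521e-02, -4.21512527e-05]), 'tool_pos': array([0.20632769, 0.64222605, 0.22573099]), 'orientation': array([   4.76343703,   89.91492752, -103.05133843]), 'force': array([ 0.43698606, -0.26899904, -0.20461722]), 'moment': array([-0.01983114, -0.03481262,  0.0372079 ]), 'opening': 0.08773340505271093}
```

View pics/top0.png

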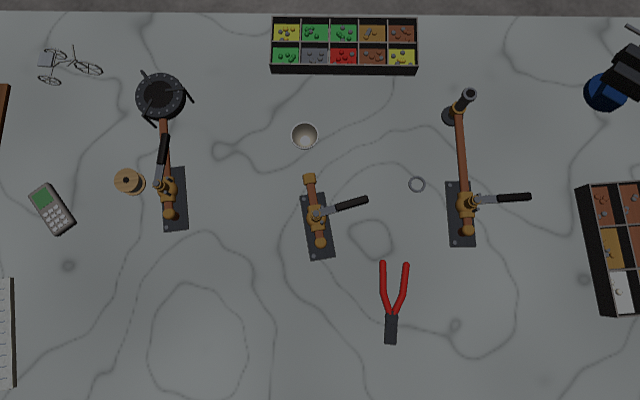

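View pics/side0.png

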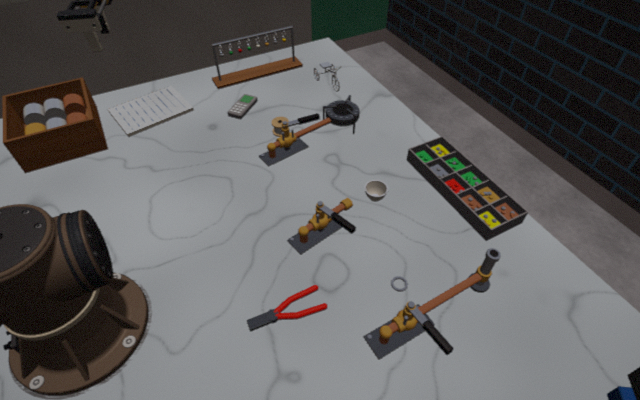

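The top view shows the ring unit at left (cock ~(163,188), grip (158–168,135–163), lever partly open). The spare is in the middle (cock ~(317,215)). The slim unit is at right (cock ~(466,203), grip (497–531,197), burner head (470,94)). The side view agrees.

```bash
cat > h.py <<'E'
import cv2,numpy as np
from plant import *
def ray(s,uv,z):
    uv=np.atleast_2d(uv).astype(float); W=np.array(s["world_to_cam"]); f=200/np.tan(np.radians(s["fov_y"]/2))
    d=np.c_[(uv[:,0]-s["cx"])/f,-(uv[:,1]-s["cy"])/f,-np.ones(len(uv))]@W[:3,:3]
    c=-W[:3,:3].T@W[:3,3]; return c+d*((z-c[2])/d[:,2])[:,None]
def blob(m,box):
    x0,y0,x1,y1=box; k=np.zeros(m.shape,np.uint8); k[y0:y1,x0:x1]=m[y0:y1,x0:x1]
    n,l,st,_=cv2.connectedComponentsWithStats(k); i=1+np.argmax(st[1:,4]); v,u=np.where(l==i); return np.c_[u,v]
def line(P): # centre, direction, extent on plane
    c=P[:,:2].mean(0); _,_,V=np.linalg.svd(P[:,:2]-c,full_matrices=False); t=(P[:,:2]-c)@V[0]
    return c,V[0],(t.min(),t.max())
def masks(s):
    h=cv2.cvtColor(s["frame"],cv2.COLOR_BGR2HSV); H,S,V=[h[...,i].astype(int) for i in range(3)]
    return dict(black=(V<45).astype(np.uint8), copper=((S>90)&(H<13)&(V>60)).astype(np.uint8), brass=((S>110)&(H>=13)&(H<25)&(V>60)).astype(np.uint8))
E
python3 - <<'E'
from h import *
np.set_printoptions(precision=4,suppress=True)
T=snapshot("top");S=snapshot("side");mt=masks(T);ms=masks(S)
def rep(n,s,m,box,z):
    b=blob(m,box);c,d,e=line(ray(s,b,z)); print(n,len(b),"px",b.min(0),b.max(0),"c",c,"ang",np.degrees(np.arctan2(d[1],d[0])),"len",e[1]-e[0],"ends",c+d*e[0],c+d*e[1])
rep("ring grip T",T,mt["black"],(150,130,175,170),.087)
rep("ring grip S",S,ms["black"],(292,110,322,128),.087)
rep("slim grip T",T,mt["black"],(490,185,540,210),.087)
rep("slim grip S",S,ms["black"],(420,312,460,360),.087)
rep("spare grip T",T,mt["black"],(330,190,375,215),.087)
rep("ring pipe T",T,mt["copper"],(150,110,180,165),.038)
rep("slim pipe T",T,mt["copper"],(450,115,475,190),.038)
rep("slim pipe S",S,ms["copper"],(415,265,490,315),.038)
rep("ring burner T",T,mt["black"],(125,60,200,130),.052)
print("head top T",ray(T,[469,93],.106),"S",ray(S,[492,254],.106))
print("burner c T",ray(T,[160,96],.052),"S",ray(S,[342,111],.052))
f=T["frame"]
A=cv2.resize(f[60:240,110:250],None,fx=4,fy=4,interpolation=2)[:600]
B=cv2.resize(f[80:250,420:560],None,fx=3.5,fy=3.5,interpolation=2)[:600]
cv2.imwrite("pics/a.png",cv2.resize(np.hstack([f[60:240,110:235],f[75:255,420:545]]),None,fx=3.2,fy=3.2,interpolation=2))
E
```

```text
ring grip T 296 px [157 130] [169 169] c [0.6065 0.2762] ang 177.83069997154433 len 0.07361769488684905 ends [0.6422 0.2748] [0.5687 0.2776]
ring grip S 105 px [298 114] [318 123] c [0.6089 0.2733] ang 177.00874354493075 len 0.05803902933327795 ends [0.6377 0.2718] [0.5797 0.2748]
slim grip T 263 px [496 193] [531 202] c [ 0.5321 -0.3451] ang -84.45679543500897 len 0.05996237059065964 ends [ 0.5291 -0.3151] [ 0.5349 -0.3748]
slim grip S 320 px [422 321] [451 353] c [ 0.5315 -0.3455] ang -85.82433860732762 len 0.05916611924596722 ends [ 0.5294 -0.3164] [ 0.5337 -0.3754]
spare grip T 259 px [335 196] [368 211] c [ 0.5147 -0.0645] ang -71.81304487519388 len 0.059834066425644136 ends [ 0.5053 -0.036 ] [ 0.524  -0.0928]
ring pipe T 110 px [159 118] [166 138] c [0.6683 0.3028] ang -173.05635703687707 len 0.04103052467022188 ends [0.685  0.3048] [0.6443 0.2999]
slim pipe T 571 px [454 115] [468 189] c [ 0.6278 -0.2755] ang -177.54012340753553 len 0.14725683464932438 ends [ 0.7029 -0.2723] [ 0.5557 -0.2786]
slim pipe S 543 px [418 272] [481 313] c [ 0.6314 -0.2776] ang -177.92575245977915 len 0.1478796047772848 ends [ 0.7064 -0.2749] [ 0.5586 -0.2803]
ring burner T 1435 px [136  71] [193 127] c [0.7231 0.3073] ang -132.57646737737153 len 0.12336529053975762 ends [0.7696 0.3578] [0.6861 0.267 ]
head top T [[ 0.7156 -0.2701  0.106 ]] S [[ 0.7124 -0.2744  0.106 ]]
burner c T [[0.7247 0.3077 0.052 ]] S [[0.7272 0.3024 0.052 ]]
```

View pics/a.png

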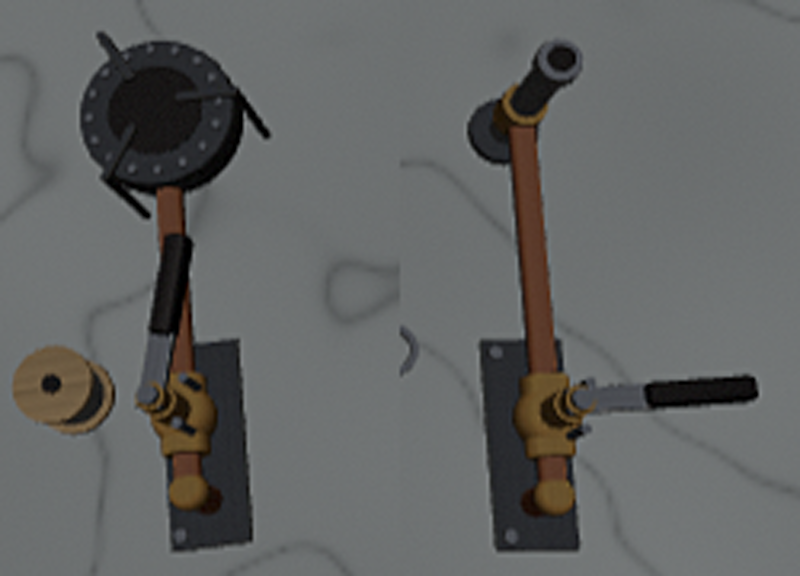

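The crop shows the ring lever a bit short of in line with its pipe, with its pivot screw at (157,184) in the full picture. The slim lever is square or nearly so, with its screw at (475.6,199). A spool sits to the left of the ring cock at (128,181).

```bash
cat >> h.py <<'E'
from scipy.spatial.transform import Rotation as Ro
def tool():
    o=get_obs(); return o["tool_pos"],Ro.from_euler("xyz",o["orientation"],degrees=True).as_matrix()
def to(*pts):
    p,R=tool()
    for q in pts: print("to",q,"tool mm",np.round(R.T@(np.array(q)-p)*1000,1)); p=np.array(q)
E
python3 - <<'E'
from h import *
np.set_printoptions(precision=4,suppress=True)
T=snapshot("top")
for n,px in (("ring screw",(157.2,184)),("slim screw",(475.6,199)),("ring tip",(165.6,134.5)),("ring root",(161,163.7))): print(n,ray(T,px,.092))
print("spool",ray(T,(128,177),.04))
p,R=tool(); print(p,R)
to((.615,.33,.226),(.615,.33,.072))
E
```

```text
ring screw [[0.5396 0.2784 0.092 ]]
slim screw [[ 0.5261 -0.2777  0.092 ]]
ring tip [[0.6317 0.2725 0.092 ]]
ring root [[0.5768 0.2753 0.092 ]]
spool [[0.5637 0.3577 0.04  ]]
[0.2064 0.6424 0.2261] [[-0.0001  0.9521 -0.3059]
 [-0.0008 -0.3059 -0.9521]
 [-1.      0.0001  0.0008]]
to (0.615, 0.33, 0.226) tool mm [  0.3 484.6 172.5]
to (0.615, 0.33, 0.072) tool mm [154.   -0.   -0.1]
```

Request:
arm_command(commands=[0,60,21,0,0,0,60,21,0,0,0,60,21,0,0,0,60,21,0,0,0,60,21,0,0])

```text
clock: 0.88
tool_pos: [0.4565, 0.454, 0.2252]
orientation: [11.0, 89.9, -96.3]
force: [-0.0, 2.0, -0.1]
opening: 0.0432
```

Request:
arm_command(commands=[0,60,21,0,0,0,60,21,0,0,0,60,21,0,0,0,0,0,0,0])

```text
clock: 1.38
tool_pos: [0.6095, 0.3381, 0.2246]
orientation: [5.0, 89.9, -102.6]
force: [0.1, -0.5, -0.2]
opening: 0.0037
```

```bash
python3 - <<'E'
from h import *
p,R=tool();print(p,R.round(3),get_obs()["opening"])
to((.613,.325,.15),(.613,.325,.072))
E
```

```text
[0.60946405 0.33814011 0.22460602] [[-0.     0.953 -0.302]
 [-0.002 -0.302 -0.953]
 [-1.     0.     0.002]] 0.003733743733702891
to (0.613, 0.325, 0.15) tool mm [74.6  7.3 11.3]
to (0.613, 0.325, 0.072) tool mm [78.  -0.  -0.2]
```

Request:
arm_command(commands=[35,4,6,0,0,35,4,6,0,0,35,0,0,0,0,30,0,0,0,0,18,0,0,0,0])

```text
clock: 2.0
tool_pos: [0.614, 0.325, 0.0693]
orientation: [129.7, 89.8, 22.1]
force: [0.1, -0.9, -0.2]
opening: 0.0001
```

```bash
python3 - <<'E'
from h import *
s=snapshot("top"); cv2.imwrite("pics/b.png",s["frame"][:300])
p,R=tool();print(p)
c=np.array([.539,.280]);o=[]
# finger centre leads lever dir th by 29 mm on +y side, radius .075
for th in range(-5,-96,-15):
    t=np.radians(th);q=c+.075*np.array([np.cos(t),np.sin(t)])+.024*np.array([-np.sin(t),np.cos(t)]); o.append((*q.round(4),.072))
to(*o)
E
```

```text
[0.61308672 0.32447173 0.06702597]
to (np.float64(0.6158), np.float64(0.2974), 0.072) tool mm [-5.  10.8 25. ]
to (np.float64(0.6177), np.float64(0.2769), 0.072) tool mm [ 0.  8. 19.]
to (np.float64(0.6142), np.float64(0.2566), 0.072) tool mm [ 0.   2.8 20.4]
to (np.float64(0.6056), np.float64(0.238), 0.072) tool mm [ 0.  -2.6 20.3]
to (np.float64(0.5924), np.float64(0.2222), 0.072) tool mm [ 0.  -7.8 19.1]
to (np.float64(0.5757), np.float64(0.2103), 0.072) tool mm [ -0.  -12.3  16.4]
to (np.float64(0.5564), np.float64(0.2032), 0.072) tool mm [ -0.  -16.2  12.6]
```

View pics/b.png

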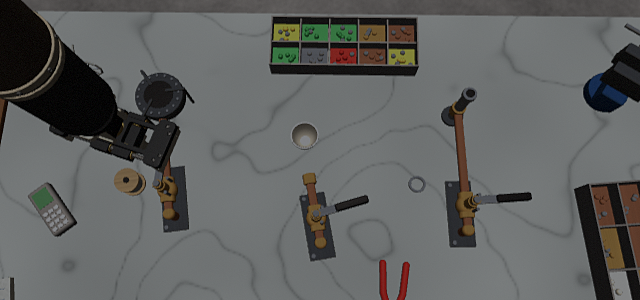

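The fingers are shut and down on the +y side of the ring lever, clear of the spool. I'm aligning and pushing along the arc.

Request:
arm_command(commands=[-2,4,8,-7,0,-2,2,8,-7,0,0,2,8,0,0,0,3,13,10,0,0,3,13,10,0])

```text
clock: 2.68
tool_pos: [0.6201, 0.276, 0.0739]
orientation: [150.8, 89.7, 36.8]
force: [0.3, 3.1, -2.1]
opening: 0.0003
```

Request:
arm_command(commands=[0,3,13,10,0,0,3,13,10,0,0,3,13,10,0])

```text
clock: 3.05
tool_pos: [0.609, 0.241, 0.0762]
orientation: [-178.3, 89.1, 36.2]
force: [2.2, 1.6, -1.3]
opening: 0.0005
```

```bash
python3 - <<'E'
from h import *
s=snapshot("side"); cv2.imwrite("pics/c.png",cv2.resize(s["frame"][60:260,180:460],None,fx=2.5,fy=2.5))
p,R=tool();print(p,"y",R[:,1],"z",R[:,2],get_obs()["force"],"pos in lever frame",R.T@(p-[.539,.280,.08]))
E
```

```text
[0.60783238 0.23970795 0.07621474] y [ 0.55859082 -0.82944276 -0.0009993 ] z [-0.82936266 -0.55851926 -0.01462236] [-0.14498144 -0.23431521 -1.64575416] pos in lever frame [ 0.00421877  0.07187287 -0.03452777]
```

View pics/c.png

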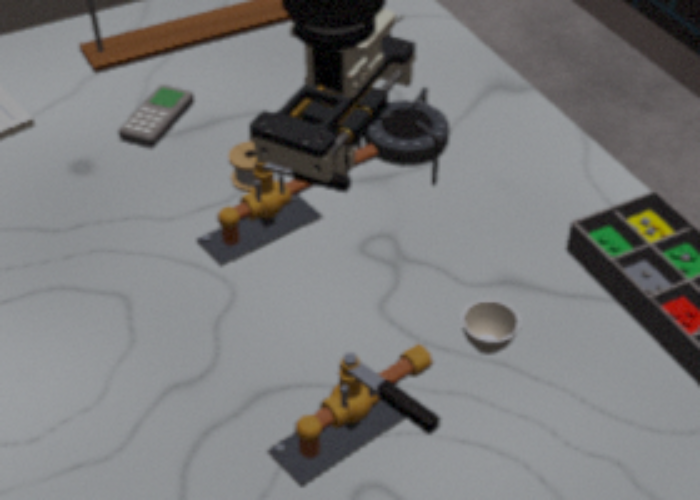

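The side view shows the finger behind the ring lever, whose grip tip is at crop (340,182). The lever has turned about half way, and the spool and spare cock are untouched.

Request:
arm_command(commands=[3,5,13,10,0,2,5,13,10,0,1,5,13,10,0])

```text
clock: 3.48
tool_pos: [0.5834, 0.2133, 0.0737]
orientation: [-150.1, 88.5, 33.5]
force: [1.7, 1.1, 1.3]
opening: 0.0007
```

```bash
python3 - <<'E'
from h import *
s=snapshot("top"); cv2.imwrite("pics/d.png",cv2.resize(s["frame"][80:260,110:390],None,fx=2.5,fy=2.5))
p,R=tool();print(p,"y",R[:,1],"z",R[:,2],get_obs()["force"],"pos in lever frame",R.T@(p-[.539,.280,.08]))
E
```

```text
[0.58182937 0.21245824 0.07354372] y [ 0.05304143 -0.99850132 -0.0134803 ] z [-0.9983743  -0.05274295 -0.02160889] [-1.16580804 -0.2609484  -0.16643647] pos in lever frame [ 0.00636143  0.0697993  -0.03905788]
```

View pics/d.png

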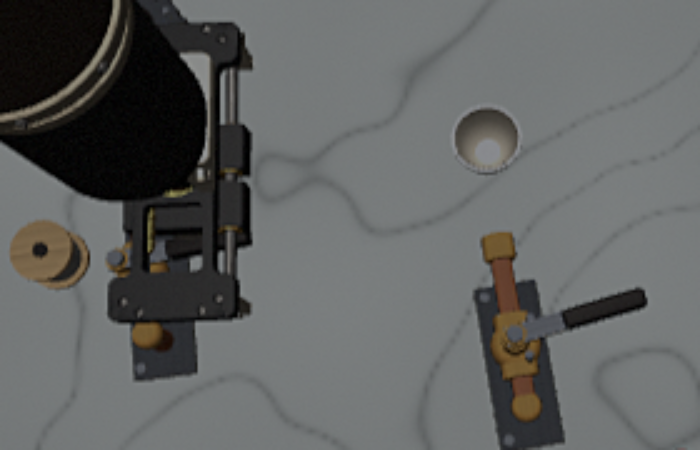

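The top view shows the ring lever about 10–15° short of square (screw at crop (115,260), grip near (185,247)). I'm pushing gently to the stop.

Request:
arm_command(commands=[2,0,6,0,0,2,0,6,0,0])

```text
clock: 3.78
tool_pos: [0.5777, 0.2133, 0.0733]
orientation: [-157.4, 87.8, 26.4]
force: [28.8, -14.7, -3.8]
opening: 0.0007
```

Request:
arm_command(commands=[0,0,5,0,0,0,0,5,0,0])

```text
clock: 4.03
tool_pos: [0.5777, 0.2149, 0.0758]
orientation: [-161.5, 86.8, 22.9]
force: [20.9, -4.6, -11.1]
opening: 0.0003
```

Request:
arm_command(commands=[0,0,4,0,0,0,0,4,0,0])

```text
clock: 4.28
tool_pos: [0.5776, 0.2163, 0.0774]
orientation: [-163.6, 86.0, 21.6]
force: [16.0, -3.3, -6.9]
opening: 0.0004
```

The lever blocks at about 20–29 N, far above what its friction gives, so it is at the stop. I'm backing off and raising to check by camera.

Request:
arm_command(commands=[0,0,-25,0,0,0,0,-15,0,0,-60,0,0,0,0,-60,0,-30,0,0,-40,0,-40,0,0])

```text
clock: 4.9
tool_pos: [0.6746, 0.2228, 0.2426]
orientation: [-165.8, 86.8, 20.3]
force: [0.8, 1.2, -0.5]
opening: 0.0006
```

```bash
python3 - <<'E'
from h import *
s=snapshot("side"); t=snapshot("top")
cv2.imwrite("pics/e.png",np.hstack([cv2.resize(s["frame"][80:200,230:360],None,fx=3,fy=3,interpolation=2),cv2.resize(t["frame"][120:240,110:240],None,fx=3,fy=3,interpolation=2)]))
o=get_obs();print(o["clock"],o["tool_pos"],o["orientation"],o["joint_pos"])
E
```

```text
5.0 [0.67876333 0.22339701 0.24470943] [-166.1616543    86.44703187   19.82533766] [ 34.27209208  21.5439673    4.04826149   0.94847381 -69.06601697
 -28.5974005 ]
```

View pics/e.png

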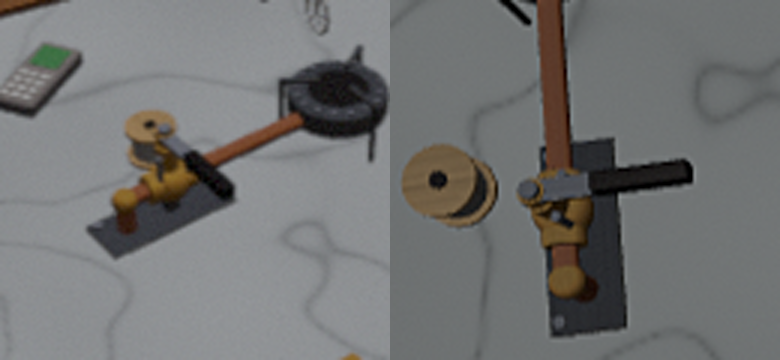

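The ring lever now points about square across its pipe (grip at crop (590–690,160–192)). I'll measure it.

```bash
python3 - <<'E'
from h import *
np.set_printoptions(precision=4,suppress=True)
T=snapshot("top");S=snapshot("side");mt=masks(T);ms=masks(S)
def rep(n,s,m,box,z):
    b=blob(m,box);c,d,e=line(ray(s,b,z)); print(n,len(b),"px",b.min(0),b.max(0),"c",c,"ang",np.degrees(np.arctan(d[1]/d[0])),"len",e[1]-e[0])
rep("ring grip T",T,mt["black"],(172,165,220,190),.087)
rep("ring grip S",S,ms["black"],(290,127,312,149),.087)
rep("ring pipe T",T,mt["copper"],(150,110,180,177),.038)
rep("ring pipe S",S,ms["copper"],(299,110,335,138),.038)
print("plate edges T ang", [ (lambda a: np.degrees(np.arctan2(a[0][1]-a[1][1],a[0][0]-a[1][0])))(ray(T,q,.004)) for q in ([(194,166),(199,229)],)])
E
```

```text
ring grip T 356 px [172 167] [210 189] c [0.5534 0.223 ] ang 89.22199258085102 len 0.07037120047770586
ring grip S 120 px [291 131] [307 146] c [0.5534 0.2118] ang -84.5802506945883 len 0.06793653136462519
ring pipe T 425 px [159 118] [169 175] c [0.6254 0.2955] ang 9.41523199713941 len 0.11757711014487998
ring pipe S 156 px [299 117] [330 134] c [0.6381 0.294 ] ang 10.416739263917002 len 0.10562378562596783
plate edges T ang [np.float64(9.216985024492534)]
```

```bash
python3 - <<'E'
from h import *
p,R=tool();print(p,R.round(3)); to((.488,-.357,.23))
E
```

```text
[0.6743778  0.22253973 0.2389832 ] [[ 0.05   0.103 -0.993]
 [ 0.019 -0.995 -0.103]
 [-0.999 -0.013 -0.052]]
to (0.488, -0.357, 0.23) tool mm [-11.1 557.2 245.1]
```

Request:
arm_command(commands=[-2,55,24,0,0,-2,55,24,0,0,-2,55,24,0,0,-2,55,24,0,0,-2,55,24,0,0])

```text
clock: 5.72
tool_pos: [0.5741, -0.0674, 0.2295]
orientation: [-161.7, 87.9, 25.0]
force: [0.7, -0.9, 0.5]
opening: 0.0005
```

Request:
arm_command(commands=[0,55,24,0,0,0,55,24,0,0,0,55,24,0,0,0,55,24,0,0,0,0,0,0,0])

```text
clock: 6.35
tool_pos: [0.4926, -0.3034, 0.2159]
orientation: [-140.5, 88.4, 46.4]
force: [0.7, 0.4, 0.9]
opening: 0.0004
```

```bash
python3 - <<'E'
from h import *
p,R=tool();o=get_obs();print(p,R.round(3),o["orientation"],o["joint_pos"]); to((.488,-.357,.15),(.488,-.357,.07))
E
```

```text
[ 0.49258794 -0.30341642  0.21585318] [[ 0.019  0.121 -0.992]
 [ 0.02  -0.993 -0.121]
 [-1.    -0.017 -0.021]] [-140.5264942    88.44699465   46.41100106] [-13.20196042  11.75915542 -12.36859519  -1.47701501 -65.09380953
  20.75240413]
to (0.488, -0.357, 0.15) tool mm [64.7 53.8 12.4]
to (0.488, -0.357, 0.07) tool mm [80.   1.4  1.7]
```

Request:
arm_command(commands=[0,28,7,0,0,30,28,7,0,0,40,0,0,0,0,40,0,0,0,0,32,0,0,0,0])

```text
clock: 6.98
tool_pos: [0.4843, -0.3539, 0.0658]
orientation: [-129.0, 88.4, 58.2]
force: [-0.3, -0.8, 0.8]
opening: 0.0001
```

```bash
python3 - <<'E'
from h import *
p,R=tool();o=get_obs();print(p,R.round(3),o["force"]); print("rel axis",R.T@(p-[.526,-.281,.085]))
s=snapshot("side"); cv2.imwrite("pics/f.png",cv2.resize(s["frame"][200:400,340:540],None,fx=2.5,fy=2.5))
E
```

```text
[ 0.48427057 -0.35393265  0.06577361] [[ 0.014  0.127 -0.992]
 [ 0.023 -0.992 -0.126]
 [-1.    -0.021 -0.017]] [-0.28200839 -0.76303185  0.82604291]
rel axis [0.01691454 0.06744523 0.05094321]
```

View pics/f.png

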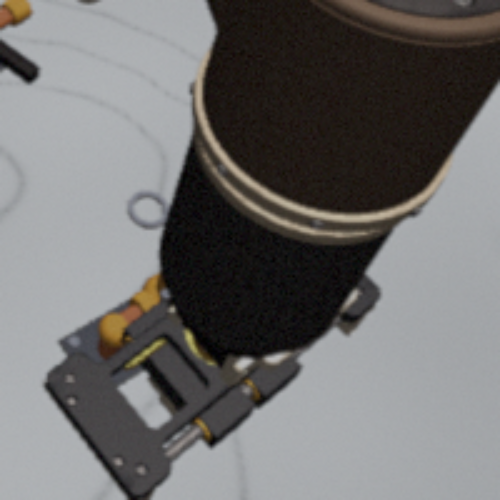

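The fingers are down on the near side of the slim lever; the gripper hides it, but the force is nil. I'm closing in and starting the arc.

Request:
arm_command(commands=[-2,2,-10,0,0,0,2,-11,0,0,0,4,-13,-10,0,0,4,-13,-10,0,0,4,-13,-10,0])

```text
clock: 7.65
tool_pos: [0.5462, -0.352, 0.0675]
orientation: [-141.4, 88.4, 76.9]
force: [-2.8, -0.7, -1.6]
opening: 0.0008
```

Request:
arm_command(commands=[0,4,-13,-10,0,0,4,-13,-10,0,0,4,-13,-10,0])

```text
clock: 8.02
tool_pos: [0.583, -0.3313, 0.0719]
orientation: [-174.2, 88.5, 75.1]
force: [-2.0, -2.3, -1.5]
opening: 0.0005
```

```bash
python3 - <<'E'
from h import *
p,R=tool();o=get_obs();print(p,R.round(3),o["force"]); print("rel axis",R.T@(p-[.526,-.281,.085]))
s=snapshot("side");t=snapshot("top"); cv2.imwrite("pics/g.png",np.hstack([cv2.resize(s["frame"][220:390,340:520],None,fx=2.2,fy=2.2),cv2.resize(t["frame"][80:250,400:580],None,fx=2.2,fy=2.2)]))
E
```

```text
[ 0.58304903 -0.33133489  0.07191359] [[ 0.007  0.936 -0.353]
 [ 0.025 -0.353 -0.935]
 [-1.    -0.003 -0.026]] [-2.03876234 -2.33711881 -1.5031391 ]
rel axis [0.01220979 0.07117654 0.02728125]
```

View pics/g.png

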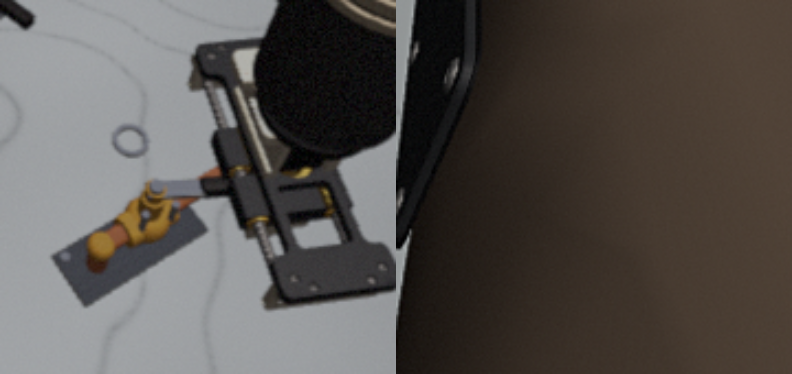

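The side view shows the slim lever turned most of the way, about 20–25° short of its pipe (screw at crop (157,187), bar to (205,187)). The arm blocks the top view.

Request:
arm_command(commands=[2,3,-13,-10,0,2,3,-10,-8,0])

```text
clock: 8.38
tool_pos: [0.5977, -0.3115, 0.0715]
orientation: [156.8, 88.6, 63.9]
force: [-2.7, -2.2, 0.2]
opening: 0.0005
```

Request:
arm_command(commands=[0,0,-6,0,0,0,0,-6,0,0])

```text
clock: 8.62
tool_pos: [0.5992, -0.3002, 0.0731]
orientation: [151.2, 88.6, 57.8]
force: [-1.7, -18.2, -6.8]
opening: 0.0005
```

Request:
arm_command(commands=[0,0,-5,0,0,0,0,-5,0,0])

```text
clock: 8.88
tool_pos: [0.599, -0.2999, 0.0736]
orientation: [128.6, 89.1, 34.7]
force: [0.8, -31.5, -14.5]
opening: 0.0004
```

It is blocked at 31 N, so at the stop. I'm backing off, lifting and moving aside.

Request:
arm_command(commands=[0,0,25,0,0,0,0,20,0,0,-60,0,0,0,0,-60,0,0,0,0,-40,-30,0,0,0])

```text
clock: 9.5
tool_pos: [0.5625, -0.3455, 0.2329]
orientation: [158.1, 89.2, 63.3]
force: [-0.4, -0.5, -0.3]
opening: 0.0008
```

Request:
arm_command(commands=[0,-40,-50,0,0,0,-40,-50,0,0,0,-30,-50,0,0,0,0,-50,0,0,0,0,0,0,0])

```text
clock: 10.12
tool_pos: [0.4689, -0.1326, 0.2416]
orientation: [129.9, 88.5, 34.3]
force: [0.4, 0.2, -0.0]
opening: 0.0004
```

```bash
python3 - <<'E'
from h import *
np.set_printoptions(precision=4,suppress=True)
o=get_obs();print(o["clock"],o["tool_pos"],o["force"])
T=snapshot("top");S=snapshot("side");cv2.imwrite("pics/i.png",np.vstack([T["frame"][60:260],S["frame"][90:370]]))
E
```

```text
10.125 [ 0.4689 -0.1326  0.2416] [ 0.3561  0.2076 -0.0499]
```

View pics/i.png

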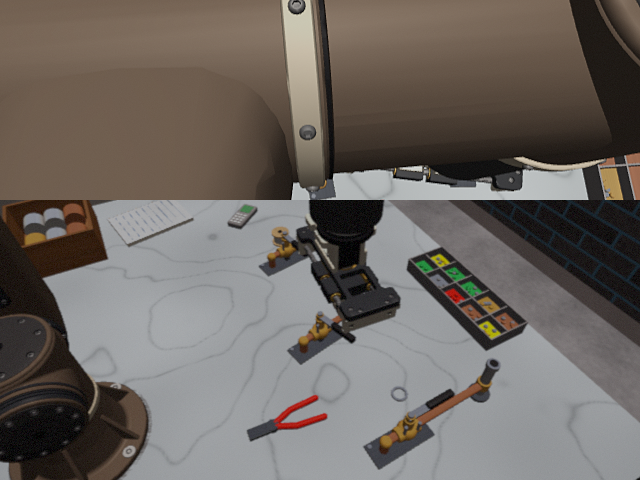

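The slim lever is now in line with its pipe in the side view. The arm hides the rest, so I'm moving it back to near its start for a clear check.

```bash
python3 - <<'E'
from h import *
to((.43,.25,.25),(.22,.62,.25))
E
```

```text
to (0.43, 0.25, 0.25) tool mm [  -4.3  -76.3 -379.1]
to (0.22, 0.62, 0.25) tool mm [   0.9 -245.3 -347.6]
```

Request:
arm_command(commands=[0,-11,-55,0,0,0,-11,-55,0,0,0,-11,-55,0,0,0,-11,-55,0,0,0,-11,-55,0,0])

```text
clock: 10.85
tool_pos: [0.4449, 0.1445, 0.2445]
orientation: [131.5, 88.6, 34.7]
force: [1.2, -0.2, -0.1]
opening: 0.0006
```

Request:
arm_command(commands=[0,-11,-55,0,0,0,-30,-50,0,0,0,-40,-45,0,0,0,-40,-45,0,0,0,-40,-45,0,0])

```text
clock: 11.48
tool_pos: [0.3163, 0.4088, 0.2446]
orientation: [129.7, 88.7, 32.0]
force: [1.4, 0.6, 0.0]
opening: 0.0008
```

Request:
arm_command(commands=[0,-40,-45,0,0,0,-40,-45,0,0,0,-35,-45,0,0,0,0,0,0,0])

```text
clock: 11.98
tool_pos: [0.22, 0.5649, 0.2425]
orientation: [125.0, 88.8, 26.8]
force: [0.2, -0.1, -0.3]
opening: 0.0003
```

```bash
python3 - <<'E'
from h import *
np.set_printoptions(precision=4,suppress=True)
o=get_obs();print(o["clock"],o["tool_pos"],o["force"])
T=snapshot("top");S=snapshot("side")
f=lambda s,y0,x0: cv2.resize(s["frame"][y0:y0+130,x0:x0+130],None,fx=3,fy=3,interpolation=2)[:300]
cv2.imwrite("pics/j.png",np.vstack([np.hstack([f(T,135,120),f(T,115,415)]),np.hstack([f(S,90,240),f(S,265,360)])]))
cv2.imwrite("pics/k.png",T["frame"])
E
```

```text
11.975 [0.22   0.5649 0.2425] [ 0.1584 -0.1027 -0.3471]
```

View pics/j.png

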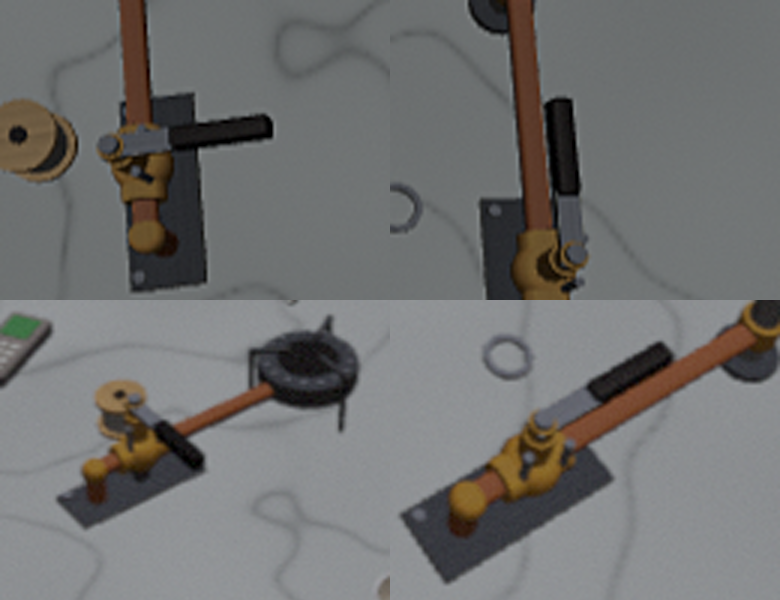

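Both levers look right. I'll turn these pixels (ring grip (172,138)–(271,127), slim grip (568,193)–(558,100), plus plate edges and pipes) into angles.

```bash
python3 - <<'E'
from h import *
T=snapshot("top");S=snapshot("side")
def ang(n,s,y0,x0,ox,oy,a,b,z):
    P=ray(s,[((q[0]-ox)/3+x0,(q[1]-oy)/3+y0) for q in (a,b)],z); d=P[1]-P[0]; print(n,np.degrees(np.arctan2(d[1],d[0])).round(1),P.round(3).tolist())
r=(T,135,120,0,0);l=(T,115,415,390,0);rs=(S,90,240,0,300);ls=(S,265,360,390,300)
ang("ring grip T",*r,(172,138),(271,127),.088); ang("ring screw-tip T",*r,(109,146),(271,126),.09)
ang("ring grip S",*rs,(161,427),(199,463),.088); ang("ring screw-tip S",*rs,(136,403),(200,463),.09)
ang("ring pipe T",*r,(140,120),(133,0),.038);ang("ring pipe S",*rs,(182,429),(268,390),.038)
ang("ring plate T",*r,(206,283),(194,95),.004);ang("ring plate T2",*r,(132,291),(121,100),.004)
ang("slim grip T",*l,(568,193),(558,100),.088);ang("slim screw-tip T",*l,(574,252),(558,100),.09)
ang("slim grip S",*ls,(594,397),(668,352),.088);ang("slim pipe S",*ls,(575,440),(755,333),.038)
ang("slim pipe T",*l,(541,230),(519,0),.038)
m=masks(T)["black"];b=blob(m,(330,190,375,215));c,d,e=line(ray(T,b,.087));print("spare",c,np.degrees(np.arctan(d[1]/d[0])))
E
```

```text
ring grip T -82.1 [[0.547, 0.245, 0.088], [0.555, 0.186, 0.088]]
ring screw-tip T -81.4 [[0.541, 0.281, 0.09], [0.555, 0.186, 0.09]]
ring grip S -82.5 [[0.551, 0.238, 0.088], [0.558, 0.182, 0.088]]
ring screw-tip S -82.2 [[0.545, 0.275, 0.09], [0.558, 0.18, 0.09]]
ring pipe T 8.8 [[0.57, 0.285, 0.038], [0.65, 0.297, 0.038]]
ring pipe S 8.5 [[0.59, 0.285, 0.038], [0.685, 0.299, 0.038]]
ring plate T 8.6 [[0.471, 0.244, 0.004], [0.596, 0.263, 0.004]]
ring plate T2 9.0 [[0.464, 0.292, 0.004], [0.592, 0.312, 0.004]]
slim grip T 3.2 [[0.562, -0.279, 0.088], [0.619, -0.276, 0.088]]
slim screw-tip T 3.0 [[0.527, -0.28, 0.09], [0.618, -0.275, 0.09]]
slim grip S 2.9 [[0.563, -0.283, 0.088], [0.62, -0.28, 0.088]]
slim pipe S 2.0 [[0.56, -0.283, 0.038], [0.709, -0.278, 0.038]]
slim pipe T 2.8 [[0.551, -0.28, 0.038], [0.703, -0.273, 0.038]]
spare [ 0.51472038 -0.06448978] -71.8130448751939
```

The angles agree: ring is 90–91° from its pipe (shut), slim is within 1° of its pipe (open), and the spare is unchanged at −71.8°. Handing in.

```bash
python3 -c "
from plant import *
print(close_job())"
```

```text
the job is handed in; nothing more can be done
None
```

I shut the ring burner's cock first, then opened the slim burner's cock. Each lever was pushed with closed fingers until it stopped moving against its stop, at about 29 N for ring and 31 N for slim. The arm was then moved clear, and I handed in at about 12 s on the clock.

Last checks from both cameras:
- **Ring lever:** it points at about −82°, with its pipe at about 8.7°, so it is square across to within about 1°.
- **Slim lever:** it points at about 3°, with its pipe at 2 to 3°, so it is in line.
- **Spare lever:** its angle is −71.8°, the same as at the start, and it was not touched.

One mid-run check disagreed: a colour-mask reading of the ring lever was several degrees off (89° one way, −85° the other) because other dark pixels were mixed in. The final clear views settled it. No check failed at the end.

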